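Load a new blade into the adhesive scraper

TASK

Fit the orange plastic blade to the adhesive scraper held in the bench vice: lay it flat on the bed and slide it, notch first, under the open clamp until you feel its notch stop firmly against the locating pin, pushing and pressing gently all the while. Then swing the cam lever fully shut to lock it, leaving the blade home, flat and square in the scraper and everything else on the bench where it is.

Things in the scene. Friction and masses are not known exactly. Their poses are not given: they have to be found in the camera images.
- blade_center (a point): The new orange plastic scraper blade, a loose flat bar 100 long x 40 wide x 6 mm thick, 23 to 46 g. This point is its centre (half-way up); x along its length to the notched rear end, y across, z up. Bevelled scraping edge at x = -50 mm. It lies flat on a rest 24 mm wide, overhanging it by 8 mm on each long side, its underside 10 mm above the rack's base plate.
- blade_notch (a point): The point of the blade where the pin's axis lies when the blade is home: 41 mm from the blade's centre towards the rear end, mid-thickness. The notch is a U open to the rear: 8 mm wide, 12 mm deep (bottom at 38 mm from the centre), its mouth flared to 16 mm over the last 4 mm.
- blade: The same orange blade; this point is the centre of its underside.
- pin: Upright brass locating pin, 6 mm in diameter, 10 mm tall, on the scraper's flat bed; origin on its axis at the bed's surface, 60 mm above the table. x points from the scraper's open mouth back along its handle (the way the blade is pushed in), z up. The bed is 30 mm wide, from x = -60 to +16 mm; nothing stands beside it or in front of it.
- seat (a point): Point on the pin's axis 3 mm above the bed, same axes as the pin: the blade_notch point is here when the blade is home, with the blade's x along this x.
- scraper: The scraper and its vice (fixed; aluminium head, red handle, blue vice); origin on the table straight below the pin, axes as the pin's. The handle runs from x = 46 to 190 mm, 26 mm wide, its top 67 mm above the table; the vice stands at x = 100 to 174 mm, y = -86 to 52 mm, to 74 mm above the table.
- lever (a joint): Angle of the cam lever on top of the scraper's head: 0 = open, sticking out to the scraper's +y side; 1.571 = shut (its stop), lying back over the handle along +x. It starts between 0 and 0.25, turns clockwise seen from above, stays where it is left (about 2 N at the knob) and draws the clamp plate down on the blade.
- lever_knob (a point): Centre of the lever's upright black knob (14 mm in diameter, 27 mm tall, this point half-way up, 98.5 mm above the table), 60 mm from the lever's pivot. The lever's arm is under it, its top 85 mm above the table.
- lever_pivot (a point): Point on the vertical pivot axis of the lever, at the height of the knob's centre; 30 mm behind the pin along the scraper's x. Fixed, axes as the scraper's.
- rack: Fixed black blade rack, base plate 84 x 292 x 5 mm with three rests 72 x 24 mm, tops 15 mm above the table, 95 mm apart along its y; origin under its centre on the table. The blades lie across it, notched ends towards its +x.
- white_blade: Worn white blade (90 long x 40 x 6 mm), on the rack: leave alone. Origin under it, 50 mm from its notched end.
- grey_blade: Worn grey blade (94 long x 40 x 6 mm), on the rack: leave alone. Origin under it, 50 mm from its notched end.
- syringe: Syringe of green paste lying on the table, 106 mm long, 14 mm thick, 26 mm over its flange. Leave alone.
- screwdriver: Grey screwdriver lying on the table, 170 mm long. Leave alone.
- cap: White round cap, 42 mm in diameter, 28 mm tall. Leave alone.
- tin: White and red tin, 74 mm in diameter, 110 mm tall. Leave alone.
- cleaner: Blue bottle with a white cap, 56 mm in diameter, 130 mm tall. Leave alone.
- spudger: Black plastic pry stick lying on the table, 122 x 10 x 6 mm. Leave alone.
- clamp: Steel fork-shaped clamp plate of the scraper, origin and axes as scraper. Its two prongs (6 to 17 mm to either side of the pin) lie over the bed from x = -33 mm, with an upturned lip at the front up to -26 mm. Open, its underside is 9 mm above the bed; shutting the lever brings it down onto the blade.
- leaf: Two copper leaf springs under the prongs, origin and axes as scraper: sloped strips from x = -28 to -8 mm, lowest 4.5 mm above the bed at x = -18 mm. The blade's rear edge lifts them; with the friction on the bed they make a drag of about 4 to 8 N over the last 31 mm of travel, well before the pin stops it, and they hold the blade in place once it is let go.
Not all that is in view belongs to the job. There is more than one size of the blade; the job needs the middle-sized.

How it is judged:
By the outcome, as a careful person would: the job done as asked, in the order asked, and still so for the second after the job is handed in, with the robot touching nothing.
It also fails if it takes over 72 s, if anything falls off the work surface, if the arm or the gripper's body presses on something with over 40 N, if the wrist force passes 120 N, or if a joint passes its speed limit or range.

ROBOT

A 6-joint arm with a two-finger parallel gripper is mounted at the origin on the work surface. World frame = base frame: x ahead of the robot, y to its left, z up, the work surface at z = 0. Lengths are in m, angles in rad, forces in N, time in s.
With the tool pointing down it reaches from about 0.4 to 0.925 m from the base axis. Payload 3.4 kg.
Tool frame: the origin (TCP) lies between the finger pads; the fingertips stand tcp_to_tips ahead of it and the grasp point (between the pads) is the TCP (tcp_to_tips is the distance from the TCP to the fingertips, in m); z points along the fingers, y is the line along which they close (so a half turn about z gives the same grasp; the last joint's range is limited). The gripper opens to 85 mm and grips with 20 to 120 N. Pads are 22 mm wide; open, the fingers measure 114 mm over their backs; the gripper's body (76 mm by 85 mm) begins 54 mm behind the grasp point. The pads swing forward as they close: fully open they stand 13 mm farther back than shut.
Start: joints at [1.212, 0.307, 1.506, -0, 1.328, -0.073], TCP at [0.162, 0.552, 0.25] pointing down, gripper open.
Joint ranges: [-3.12, 3.12], [-1.05, 2.28], [0.14, 2.33], [-1.42, 4.57], [0.1, 2.73], [-2.68, 2.68]. Speed limits (rad/s): [2.57, 2.57, 3.14, 3.14, 3.14, 3.14].

INTERFACE

Orientations are given as a unit quaternion [w, x, y, z].
In Python, from cell import * gives the robot as it stands. The module is installed in compiled form; this text tells all that it offers.
- The arm moves only by the tool jog_arm, never from a script. Its argument "deltas" is a list that holds one entry, the list of rows, each a list of 7 numbers: the shift along the world's x, y, z in mm, then the turn, a rotation vector about the world's x, y, z in degrees, then the finger opening in mm, from 0 to 85.4. In form: [[[tx, ty, tz, rx, ry, rz, claw], ...]]. A call has 1 to 20 rows; each row shifts and turns the commanded pose from where the row before left it; what a row does not reach is not made up. A row lasts 1/12 s, in which the tool goes at most 41.7 mm and 7.16 degrees, less where a joint would pass 70% of its speed; a pose out of reach is approached as far as the arm can. A call is refused whole if a number of a shift passes 41.7 or a number of a turn 7.16, either way. A call with a gripper value outside its range is refused whole. The fingers move at their own pace and stop on an object; "grip_force" is the grip in N (left out, the last holds). Time passes only in rows, so rows that do not move let the fingers close. It gives the time, the measured TCP pose, the force, the opening and the grip force at its end, in the units of the state.
- get_obs(): the state, without advancing time (a new reading comes with each control period).
- read_camera(name): name is "side" or "top"; returns a dict with "image" (480x640x3 uint8, red, green, blue), "camera_matrix" (3x3 intrinsics, pixels), "world_from_camera" (4x4, takes a point from camera to world coordinates). Camera axes: x right, y up, looking along -z (the intrinsics and any distortion apply to the point x, -y, -z); pixel columns grow to the right and rows downward; lengths in m; the calibration is good to about 2 mm. A picture is of the moment at which its call begins. There is no depth.
- job_done(): hands the job in; it is judged then, once.
The state is a dict: "time": time; "joint_positions": joint angles; "qd": joint speeds; "joint_torque": joint torques, N m; "eef_pos": TCP position; "tcp_rot": TCP orientation; "ft_force": force on the tool from outside, world axes, zero at the start; "torque": the same for the moment, N m; "width": opening from 0.0 (shut) to 1.0 (fully open); "grasp_force": force on a finger pad.
Only numpy, scipy, OpenCV 4.12 (cv2) and the standard library are available. Lean on these libraries where they do the work, as an engineer would, in place of code of your own. Each camera call takes 0.05 s, during which the arm holds its last target. There are 200 camera calls.

## Working session

There is one attempt and no reset: what is moved stays moved. The work goes in short steps, Python scripts to look and compute and a tool call to move; the robot and the scene stay as the last step left them, time stands still between calls to the robot, and variables do not carry over. Pictures are saved under pics/ and viewed, at most 10 in all, crops included, and the job is handed in when it is done.

Besides the shell and the picture viewer there is one more tool, called after "Call:" by a JSON object that holds its "api" and its "payload", one argument or row to a line. jog_arm: Moves the arm, as the interface text tells. Its arguments: {"type":"object","properties":{"deltas":{"type":"array","items":{"type":"array","items":{"type":"array","items":{"type":"number"}}}},"grip_force":{"type":"number"}},"required":["deltas"]}

```bash
mkdir -p pics
python3 - <<'E'
from cell import *
import cv2,numpy as np,pickle
d={}
for n in("top","side"):
    r=read_camera(n);d[n]=r;cv2.imwrite(f"pics/{n}0.png",r["image"][:,:,::-1]);print(n,r["camera_matrix"].tolist(),np.round(r["world_from_camera"],4).tolist(),[k for k in r])
pickle.dump(d,open("c0.pkl","wb"));o=get_obs();print(o)
try: print(tcp_to_tips)
except Exception as e: print(e)
E
```

```text
top [[498.6538229429034, 0.0, 318.83069411142657], [0.0, 498.6538229429034, 238.12943544141504], [0.0, 0.0, 1.0]] [[0.0047, 0.9903, -0.1388, 0.3889], [-1.0, 0.0049, 0.0008, -0.0845], [0.0014, 0.1388, 0.9903, 1.3941], [0.0, 0.0, 0.0, 1.0]] ['image', 'camera_matrix', 'world_from_camera']
side [[585.5416339685215, 0.0, 322.69045763434724], [0.0, 585.5416339685215, 226.56528886303641], [0.0, 0.0, 1.0]] [[0.9458, 0.23, -0.2292, 0.281], [-0.3245, 0.6963, -0.6402, -0.8141], [0.0124, 0.6799, 0.7332, 0.9597], [0.0, 0.0, 0.0, 1.0]] ['image', 'camera_matrix', 'world_from_camera']
{'time': 0.1, 'joint_positions': array([ 1.21250844e+00,  3.07496695e-01,  1.50751094e+00,  3.86068478e-05,
        1.32838327e+00, -7.34986711e-02]), 'qd': array([ 5.46798101e-04, -2.34505403e-05, -1.40272819e-03,  7.83268428e-04,
       -2.20059320e-03,  8.17036149e-05]), 'joint_torque': array([-1.14856717e-03, -4.58535469e+01, -2.52606136e+01, -2.79368151e-04,
        5.60352753e-03, -8.36793077e-06]), 'eef_pos': array([0.16136015, 0.55130464, 0.24948597]), 'tcp_rot': array([-2.10910258e-04,  1.41918439e-01,  9.89877946e-01, -8.74237549e-04]), 'ft_force': array([-0.74192622, -0.19053853, -0.53291332]), 'torque': array([-0.01717658,  0.04342861,  0.0570164 ]), 'grasp_force': 0.0, 'width': 0.999756322651157}
0.019
```

View pics/top0.png

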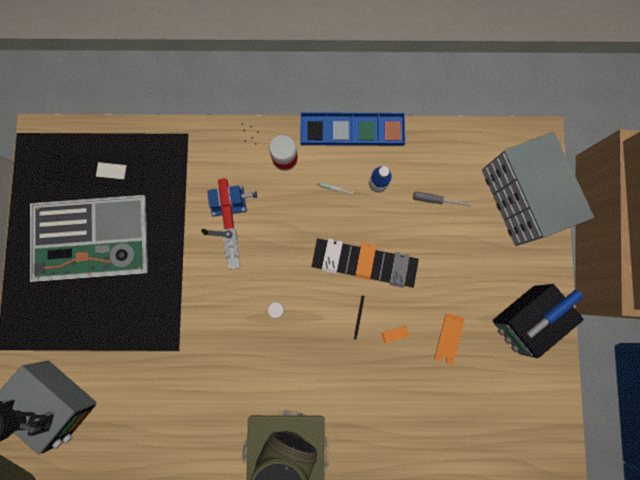

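View pics/side0.png

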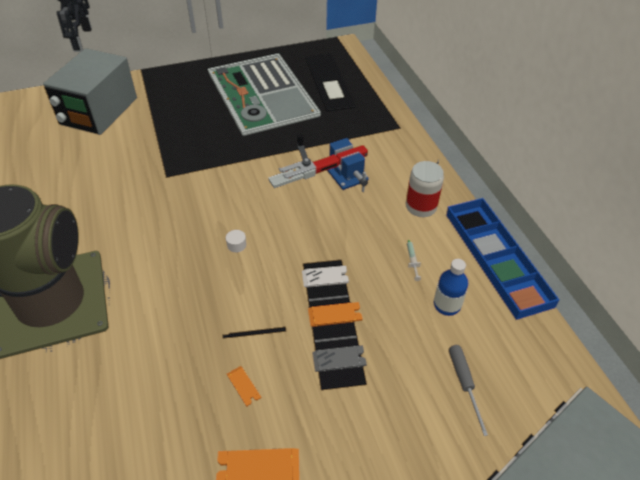

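```bash
cat > h.py <<'E'
import numpy as np,cv2
def ray(c,u,v):
    K,T=np.array(c["camera_matrix"]),np.array(c["world_from_camera"])
    p=np.linalg.solve(K,[u,v,1.]);d=T[:3,:3]@[p[0],-p[1],-p[2]];return T[:3,3],d
def onz(c,u,v,z):
    o,d=ray(c,u,v);return o+d*(z-o[2])/d[2]
def proj(c,P):
    K,T=np.array(c["camera_matrix"]),np.array(c["world_from_camera"])
    q=T[:3,:3].T@(np.array(P)-T[:3,3]);p=K@[q[0],-q[1],-q[2]];return p[:2]/p[2]
def tri(c1,p1,c2,p2):
    o1,d1=ray(c1,*p1);o2,d2=ray(c2,*p2);d1/=np.linalg.norm(d1);d2/=np.linalg.norm(d2)
    s=np.linalg.lstsq(np.c_[d1,-d2],o2-o1,rcond=None)[0];a,b=o1+s[0]*d1,o2+s[1]*d2
    return (a+b)/2,np.linalg.norm(a-b)
def orange(im): 
    h=cv2.cvtColor(im,cv2.COLOR_RGB2HSV);return cv2.inRange(h,(5,190,120),(18,255,255))
def crop(im,u,v,w,h,s): return cv2.resize(im[v:v+h,u:u+w],None,fx=s,fy=s,interpolation=cv2.INTER_CUBIC)
E
python3 - <<'E'
from h import *
import pickle
d=pickle.load(open("c0.pkl","rb"))
for n,z in(("top",.021),("side",.021)):
    c=d[n];m=orange(c["image"])
    for k in cv2.findContours(m,0,1)[0]:
        if cv2.contourArea(k)<60: continue
        r=cv2.minAreaRect(k);P=np.array([onz(c,*p,z if abs(r[0][0]-366)<30 or n=="side" else .006)[:2] for p in cv2.boxPoints(r)])
        print(n,np.round(r[0],1),"ctr",np.round(P.mean(0),4),"sides",[round(float(np.linalg.norm(P[i]-P[i-1])),4) for i in(1,2)],np.round(P,3).tolist())
t,s=d["top"]["image"],d["side"]["image"]
a=crop(t,190,165,80,120,5);b=crop(t,300,225,130,75,4);e=crop(s,255,125,130,75,4) 
e2=crop(s,295,255,80,75,4)
out=np.zeros((600,800,3),np.uint8)
out[:600,:280]=a[:600,60:340];out[:300,280:800]=b;out[300:600,280:800]=e
cv2.imwrite("pics/crop1.png",out[:,:,::-1])
E
```

```text
side [257. 464.] ctr [ 0.309  -0.4474] sides [0.129, 0.0472] [[0.254, -0.404], [0.376, -0.445], [0.362, -0.49], [0.244, -0.45]]
side [243.4 385.4] ctr [ 0.3206 -0.3078] sides [0.0265, 0.0701] [[0.299, -0.278], [0.324, -0.27], [0.342, -0.338], [0.317, -0.345]]
side [334.6 313.5] ctr [ 0.5225 -0.2171] sides [0.0985, 0.0437] [[0.48, -0.187], [0.576, -0.205], [0.564, -0.247], [0.47, -0.229]]
```

View pics/crop1.png

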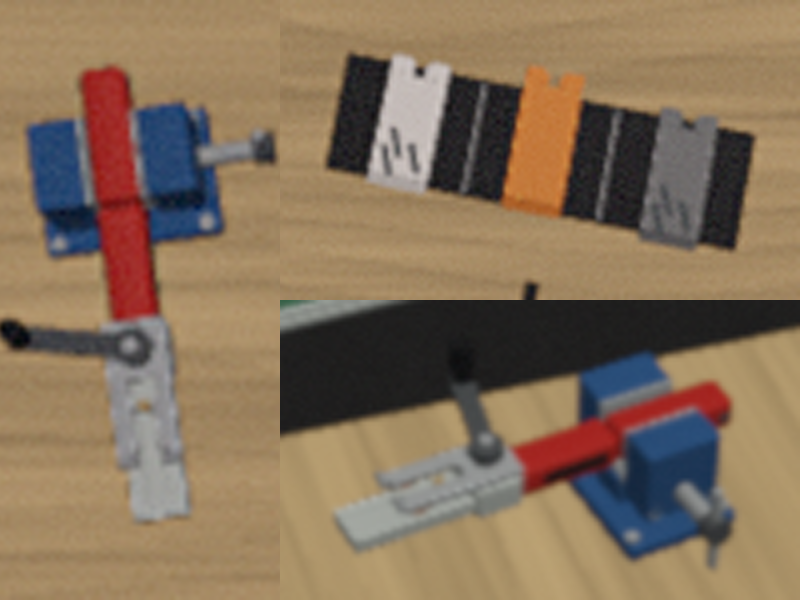

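Run:
```python
from h import *
import pickle
d=pickle.load(open("c0.pkl","rb"))
T,S=d["top"],d["side"]
def rect(c,m,z,u0,u1,v0,v1):
    q=np.zeros_like(m);q[v0:v1,u0:u1]=m[v0:v1,u0:u1]
    k=max(cv2.findContours(q,0,1)[0],key=cv2.contourArea);P=np.array([onz(c,*p,z)[:2] for p in k[:,0]])*1000
    r=cv2.minAreaRect(P.astype(np.float32));return np.round(r[0],1),np.round(r[1],1),round(r[2],1)
for n,c,b in(("top",T,(340,390,235,285)),("side",S,(300,370,295,335))):
    h=cv2.cvtColor(c["image"],cv2.COLOR_RGB2HSV)
    m=cv2.inRange(h,(5,130,90),(22,255,255));print(n,"blade",rect(c,m,.02,*b))
for n,c,b in(("top",T,(205,245,170,235)),("side",S,(310,375,140,180))):
    h=cv2.cvtColor(c["image"],cv2.COLOR_RGB2HSV)
    m=cv2.inRange(h,(0,150,90),(4,255,255))|cv2.inRange(h,(174,150,90),(180,255,255));print(n,"handle",rect(c,m,.067,*b))
# points by eye
pt,ps=(202+143/5,165+405/5),(255+158/4,125+180/4)
print("pin",tri(T,pt,S,ps),onz(T,*pt,.07),onz(S,*ps,.07))
# pin by yellow saturation
for n,c,b in(("top",T,(222,240,238,254)),("side",S,(285,305,162,178))):
    im=c["image"][b[2]:b[3],b[0]:b[1]].astype(float);w=np.clip(im[:,:,0]-im[:,:,2]-40,0,None);w*=1
    print(n,np.round(w).astype(int).tolist() if 0 else (np.round((w*np.arange(b[0],b[1])).sum()/w.sum(),2),np.round((w*np.arange(b[2],b[3])[:,None]).sum()/w.sum(),2),w.max(), (w>0).sum()))
# pivot ball and knob
pv_t,pv_s=(202+131/5,165+347/5),(255+207/4,125+147/4)
kn_t,kn_s=(202+15/5,165+333/5),(255+181/4,125+60/4)
print("pivot",tri(T,pv_t,S,pv_s));print("knob",tri(T,kn_t,S,kn_s),onz(T,*kn_t,.11))
# bed front corners at z=.06
for p in((133,518),(188,514)): print("bedT",onz(T,202+p[0]/5,165+p[1]/5,.06))
for p in((333,514),(354,552)): print("bedS",onz(S,255+(p[0]-280)/4,125+(p[1]-300)/4,.06))
```

```text
top blade (array([ 521.3, -215. ]), array([ 43.1, 103. ]), 79.2)
side blade (array([ 522.7, -216.3]), array([ 46.4, 102.3]), 79.5)
top handle (array([670. , 168.4]), array([137.8,  25.4]), 8.5)
side handle (array([669.4, 159.6]), array([141.1,  37.4]), 9.4)
pin (array([0.55392521, 0.15023781, 0.06886235]), np.float64(0.0033554635595292883)) [0.55212959 0.15034549 0.07      ] [0.5552563  0.14882608 0.07      ]
top (np.float64(231.12), np.float64(245.57), np.float64(30.0), np.int64(72))
side (np.float64(288.38), np.float64(162.93), np.float64(27.0), np.int64(32))
pivot (array([0.58417438, 0.15519267, 0.08119083]), np.float64(0.004785590382579273))
knob (array([0.58796557, 0.21324751, 0.09894293]), np.float64(0.0032935368504570595)) [0.58465265 0.21100758 0.11      ]
bedT [0.49236558 0.15568912 0.06      ]
bedT [0.49465274 0.12629616 0.06      ]
bedS [0.49342942 0.15057222 0.06      ]
bedS [0.49626293 0.1167555  0.06      ]
```

Call:
{"api": "jog_arm", "payload": {
  "deltas": [
    [[26, -27, 0, 0, 0, 0.5, 85], [26, -27, 0, 0, 0, 0.5, 85], [26, -27, 0, 0, 0, 0.5, 85], [26, -27, 0, 0, 0, 0.5, 85], [26, -27, 0, 0, 0, 0.5, 85], [26, -27, 0, 0, 0, 0.5, 85], [26, -27, 0, 0, 0, 0.5, 85], [26, -27, 0, 0, 0, 0.5, 85], [26, -27, 0, 0, 0, 0.5, 85], [26, -27, 0, 0, 0, 0.5, 85], [26, -27, 0, 0, 0, 0.5, 85], [26, -27, 0, 0, 0, 0.2, 85], [26, -27, 0, 0, 0, 0, 85], [0, -40, -5, 0, 0, 0, 70], [0, -40, -5, 0, 0, 0, 70], [0, -40, -5, 0, 0, 0, 70], [0, -40, -5, 0, 0, 0, 70], [0, -40, -5, 0, 0, 0, 70], [0, -40, -5, 0, 0, 0, 70], [0, -40, -5, 0, 0, 0, 70]]
  ]
}}

```text
time: 1.77
eef_pos: [0.4989, -0.081, 0.2148]
tcp_rot: [-0.0, 0.092, 0.996, 0.0]
ft_force: [1.3, -0.0, 0.1]
width: 0.823
grasp_force: 0.0
```

Call:
{"api": "jog_arm", "payload": {
  "deltas": [
    [[2.6, -26.6, -22, 0, 0, 0, 70], [2.6, -26.6, -22, 0, 0, 0, 70], [2.6, -26.6, -22, 0, 0, 0, 70], [2.6, -26.6, -22, 0, 0, 0, 70], [2.6, -26.6, -22, 0, 0, 0, 70], [0, 0, 0, 0, 0, 0, 70], [0, 0, 0, 0, 0, 0, 70]]
  ]
}}

```text
time: 2.35
eef_pos: [0.5114, -0.2129, 0.1034]
tcp_rot: [-0.002, 0.094, 0.996, 0.001]
ft_force: [-0.1, 0.1, 0.5]
width: 0.822
grasp_force: 0.0
```

Run:
```python
from cell import *
from h import *
o=get_obs();print(o["eef_pos"],o["tcp_rot"])
a=crop(read_camera("top")["image"],310,210,120,100,4);b=crop(read_camera("side")["image"],270,220,120,130,4)
out=np.zeros((520,800,3),np.uint8);out[:400,:400]=a[:,40:440];out[:520,400:]=b[:,40:440];cv2.imwrite("pics/c2.png",out[:,:,::-1])
```

```text
[ 0.51139024 -0.21293961  0.10336223] [-1.91971503e-03  9.38753997e-02  9.95581768e-01  8.16997126e-04]
```

View pics/c2.png

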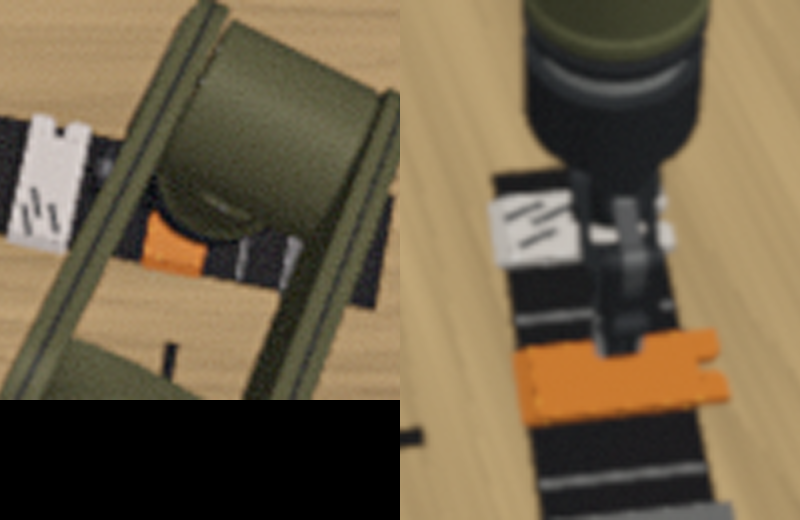

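Call:
{"api": "jog_arm", "payload": {
  "deltas": [
    [[0.5, -1, -20, 0, 0, 0, 70], [0, 0, -20, 0, 0, 0, 70], [0, 0, -17, 0, 0, 0, 70], [0, 0, -10, 0, 0, 0, 70], [0, 0, -10, 0, 0, 0, 70], [0, 0, 0, 0, 0, 0, 70], [0, 0, 0, 0, 0, 0, 70]]
  ],
  "grip_force": 40
}}

```text
time: 3.03
eef_pos: [0.5133, -0.2127, 0.0286]
tcp_rot: [0.0, 0.092, 0.996, 0.0]
ft_force: [-0.1, -0.3, -0.5]
width: 0.819
grasp_force: 0.0
```

Call:
{"api": "jog_arm", "payload": {
  "deltas": [
    [[0, 0, 0, 0, 0, 0, 30], [0, 0, 0, 0, 0, 0, 30], [0, 0, 0, 0, 0, 0, 30], [0, 0, 0, 0, 0, 0, 30], [0, 0, 0, 0, 0, 0, 30], [0, 0, 0, 0, 0, 0, 30], [0, 0, 0, 0, 0, 0, 30], [0, 0, 0, 0, 0, 0, 30]]
  ]
}}

```text
time: 3.7
eef_pos: [0.5139, -0.2135, 0.0295]
tcp_rot: [0.001, 0.093, 0.996, -0.0]
ft_force: [-0.9, 0.8, 5.8]
width: 0.452
grasp_force: 40.2
```

Call:
{"api": "jog_arm", "payload": {
  "deltas": [
    [[0, 0, 3, 0, 0, 0, 30], [0, 0, 8, 0, 0, 0, 30], [0, 0, 20, 0, 0, 0, 30], [0, 0, 30, 0, 0, 0, 30], [0, 0, 30, 0, 0, 0, 30], [0, 0, 20, 0, 0, 0, 30], [0, 0, 0, 0, 0, 0, 30], [0, 0, 0, 0, 0, 0, 30]]
  ]
}}

```text
time: 4.37
eef_pos: [0.5139, -0.2136, 0.1411]
tcp_rot: [0.002, 0.093, 0.996, -0.001]
ft_force: [-0.4, -0.4, -0.1]
width: 0.451
grasp_force: 40.4
```

Run:
```python
from cell import *
from h import *
o=get_obs();print(o["eef_pos"],o["tcp_rot"],o["width"],o["ft_force"])
a=crop(read_camera("top")["image"],310,210,120,100,4);b=crop(read_camera("side")["image"],270,200,120,150,4)
out=np.zeros((600,800,3),np.uint8);out[:400,:400]=a[:,40:440];out[:600,400:]=b[:,40:440];cv2.imwrite("pics/c3.png",out[:,:,::-1])
```

```text
[ 0.51388583 -0.21364086  0.14109825] [ 1.73572285e-03  9.25816310e-02  9.95703339e-01 -6.99613924e-04] 0.45107762518099825 [-0.43562553 -0.35968013 -0.09274067]
```

View pics/c3.png

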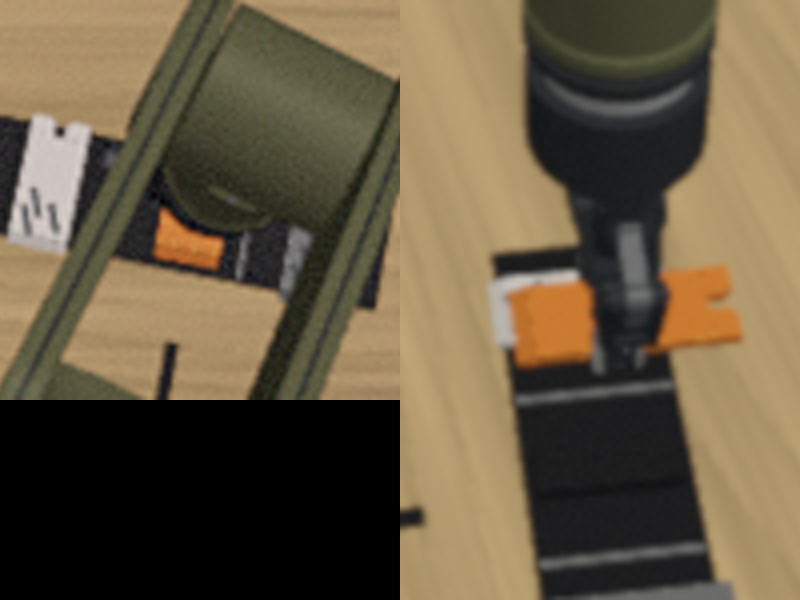

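Call:
{"api": "jog_arm", "payload": {
  "deltas": [
    [[-5.2, 31.8, -2, 0, 0, 1.74, 30], [-5.2, 31.8, -2, 0, 0, 1.74, 30], [-5.2, 31.8, -2, 0, 0, 1.74, 30], [-5.2, 31.8, -2, 0, 0, 1.74, 30], [-5.2, 31.8, -2, 0, 0, 1.74, 30], [-5.2, 31.8, -2, 0, 0, 1.74, 30], [-5.2, 31.8, -2, 0, 0, 1.74, 30], [-5.2, 31.8, -2, 0, 0, 1.74, 30], [-5.2, 31.8, -2, 0, 0, 1.74, 30], [-5.2, 31.8, -2, 0, 0, 1.74, 30], [-5.2, 31.8, -2, 0, 0, 1.74, 30], [0, 0, -10, 0, 0, 0, 30], [0, 0, -10, 0, 0, 0, 30], [0, 0, 0, 0, 0, 0, 30], [0, 0, 0, 0, 0, 0, 30], [0, 0, 0, 0, 0, 0, 30]]
  ]
}}

```text
time: 5.8
eef_pos: [0.4554, 0.1363, 0.0967]
tcp_rot: [-0.001, -0.074, 0.997, -0.0]
ft_force: [-0.6, 0.4, 0.7]
width: 0.451
grasp_force: 40.5
```

Run:
```python
from cell import *
from h import *
import pickle
o=get_obs();print(o["eef_pos"],o["tcp_rot"],o["ft_force"],o["joint_positions"])
T,S=read_camera("top"),read_camera("side");pickle.dump((T,S,o["eef_pos"],o["tcp_rot"]),open("c4.pkl","wb"))
a=crop(T["image"],205,220,60,80,6);b=crop(S["image"],225,135,90,75,4)
out=np.zeros((480,720,3),np.uint8);out[:480,:360]=a;out[:300,360:]=b;cv2.imwrite("pics/c4.png",out[:,:,::-1])
```

```text
[0.45541577 0.13626519 0.09674589] [-9.00058064e-04 -7.40803612e-02  9.97251859e-01 -1.38154144e-04] [-0.60112803  0.37098492  0.67701795] [ 2.01874709e-01  3.52473111e-01  1.91074034e+00 -5.80642842e-05
  8.80199851e-01 -1.51718123e+00]
```

View pics/c4.png

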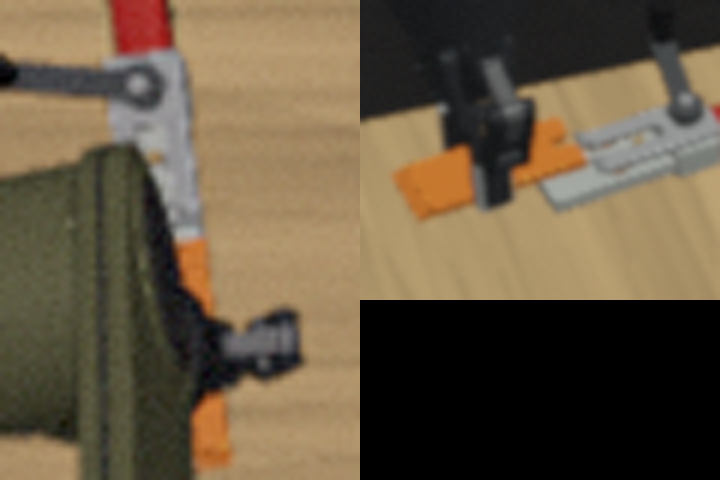

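Run:
```python
from h import *
import pickle
T,S,p,q=pickle.load(open("c4.pkl","rb"))
T0=pickle.load(open("c0.pkl","rb"))["top"]
def edge(c,rows,lo,hi,z,chan):  # subpixel strongest gradient per row, fit world line x->y
    im=cv2.GaussianBlur(c["image"],(0,0),.8).astype(float);f=chan(im);P=[]
    for v in rows:
        g=np.diff(f[v]);l,h=lo(v),hi(v);s=np.abs(g[l:h]);i=int(np.argmax(s))+l
        a,b,d=np.abs(g[i-1:i+2]);P.append(onz(c,i+.5+.5*(a-d)/(a-2*b+d),v,z))
    P=np.array(P);k=np.polyfit(P[:,0],P[:,1],1)
    for _ in range(3):
        r=P[:,1]-np.polyval(k,P[:,0]);g=np.abs(r)<2e-3;k=np.polyfit(P[g,0],P[g,1],1)
    return np.degrees(np.arctan(k[0])),k,len(P),g.sum()
sat=lambda im:im[:,:,0]-im[:,:,2]
rg=lambda im:im[:,:,1]
L=[]
def show(n,r,x): print(n,"yaw %.2f"%r[0],"y at x=%.3f: %.4f"%(x,np.polyval(r[1],x)),r[2:])
mid=lambda v:int(round(226.5+(v-205)*0.11))
for n,a,b in(("L",-9,0),("R",0,9)):
    show("handle"+n,edge(T0,list(range(183,189))+list(range(213,227)),lambda v:mid(v)+a,lambda v:mid(v)+b,.067,rg),.5535)
show("bladeR",edge(T,list(range(262,270))+list(range(288,295)),lambda v:236,lambda v:247,p[2]-.0085,sat),p[0])
m=lambda v:int(round(231+(v-246)*.11))
show("bedR",edge(T0,range(256,267),lambda v:m(v)+2,lambda v:m(v)+10,.06,sat),.5535)
show("bedL",edge(T0,range(256,267),lambda v:m(v)-10,lambda v:m(v)-1,.06,sat),.5535)
print("tool", p)
b=np.radians(8.5);ex=np.array([np.cos(b),np.sin(b)])
for dx in(8.3+41-3,58.3): print("proj",proj(S,[*(p[:2]+ex*dx/1e3),p[2]-.0085]),proj(T,[*(p[:2]+ex*dx/1e3),p[2]-.0085]))
```

```text
handleL yaw 9.11 y at x=0.553: 0.1632 (20, np.int64(20))
handleR yaw 9.49 y at x=0.553: 0.1352 (20, np.int64(18))
bladeR yaw -3.95 y at x=0.455: 0.1262 (15, np.int64(13))
bedR yaw 9.94 y at x=0.553: 0.1354 (11, np.int64(11))
bedL yaw 19.12 y at x=0.553: 0.1760 (11, np.int64(8))
tool [0.45541577 0.13626519 0.09674589]
proj [271.81318708 170.52266785] [231.58160912 264.41506608]
proj [276.73772024 168.91086752] [231.03748632 259.90587146]
```

Run:
```python
from h import *
import pickle
T,S,p,q=pickle.load(open("c4.pkl","rb"))
im=cv2.GaussianBlur(T["image"],(0,0),.6).astype(float);P=[]
h=cv2.cvtColor(T["image"],cv2.COLOR_RGB2HSV)
for v in list(range(263,271))+list(range(287,295)):
    # last column where orange is > half : saturation edge crossing
    s=im[v,:,0]-2*im[v,:,2];s=h[v,:,1].astype(float)
    print(v,h[v,234:248,1].tolist())
```

```text
263 [143, 181, 188, 185, 181, 154, 113, 100, 100, 105, 95, 99, 103, 97]
264 [98, 185, 190, 188, 196, 159, 109, 99, 101, 91, 99, 99, 105, 100]
265 [113, 196, 184, 185, 182, 182, 117, 98, 98, 104, 101, 101, 95, 101]
266 [83, 186, 185, 189, 188, 183, 114, 94, 101, 92, 103, 99, 97, 100]
267 [47, 155, 187, 184, 190, 180, 122, 96, 98, 99, 97, 95, 99, 100]
268 [127, 102, 168, 186, 183, 178, 126, 98, 97, 97, 103, 98, 101, 99]
269 [46, 11, 96, 172, 189, 178, 147, 104, 99, 101, 99, 103, 97, 98]
270 [92, 43, 50, 62, 190, 185, 160, 106, 101, 100, 98, 102, 100, 96]
287 [83, 92, 64, 130, 196, 181, 184, 185, 163, 103, 94, 100, 104, 101]
288 [52, 78, 65, 169, 181, 186, 181, 180, 160, 115, 96, 103, 105, 98]
289 [75, 60, 122, 181, 188, 188, 183, 183, 177, 103, 101, 99, 105, 96]
290 [75, 79, 124, 182, 185, 181, 185, 184, 181, 113, 96, 98, 102, 100]
291 [56, 64, 105, 177, 182, 185, 187, 179, 184, 116, 96, 96, 101, 100]
292 [90, 69, 108, 183, 183, 179, 184, 185, 181, 117, 94, 97, 97, 100]
293 [78, 68, 129, 183, 186, 175, 179, 186, 179, 127, 103, 97, 101, 98]
294 [76, 62, 100, 180, 186, 183, 190, 185, 181, 144, 103, 99, 96, 105]
```

Run:
```python
from h import *
import pickle
T,S,p,q=pickle.load(open("c4.pkl","rb"));h=cv2.cvtColor(T["image"],cv2.COLOR_RGB2HSV)
h0=cv2.cvtColor(pickle.load(open("c0.pkl","rb"))["top"]["image"],cv2.COLOR_RGB2HSV)
b=np.radians(9.1);ex=np.array([np.cos(b),np.sin(b)]);ey=np.array([-ex[1],ex[0]]);s=np.array([.5535,.150])
def go(h,rows,lo,z,thr,sg):
    P=[]
    for v in rows:
        r=h[v,:,1].astype(float)*sg;u=lo
        while r[u]>thr*sg: u+=1
        P.append(onz(T,u-1+(r[u-1]-thr*sg)/(r[u-1]-r[u]),v,z)[:2])
    P=np.array(P);k=np.polyfit(P[:,0],P[:,1],1);lat=(P-s)@ey*1e3;print("yaw",np.degrees(np.arctan(k[0])),"lat",np.round(lat,1).tolist())
go(h,list(range(263,271))+list(range(288,295)),238,p[2]-.0055,143,1)
for v in range(256,267):print(h0[v,228:246,1].tolist())
go(h0,range(255,266),236,.06,60,-1)
print((p[:2]-s)@ey,(p[:2]-s)@ex)
```

```text
yaw 8.31223676495519 lat [-19.4, -19.2, -19.5, -19.2, -19.0, -18.7, -19.4, -19.7, -18.8, -18.7, -18.6, -18.3, -18.0, -17.9, -18.4]
[12, 2, 5, 5, 6, 5, 4, 6, 4, 2, 54, 98, 104, 104, 107, 102, 97, 103]
[2, 2, 4, 8, 6, 11, 6, 2, 2, 4, 34, 99, 104, 101, 98, 103, 100, 103]
[6, 2, 7, 8, 5, 6, 5, 3, 5, 6, 12, 92, 106, 102, 101, 106, 103, 98]
[18, 6, 7, 3, 5, 6, 8, 6, 3, 2, 6, 81, 104, 104, 99, 98, 98, 102]
[17, 5, 5, 5, 10, 5, 9, 3, 9, 5, 2, 65, 99, 106, 99, 99, 101, 100]
[15, 5, 3, 8, 6, 5, 3, 6, 5, 3, 5, 48, 97, 98, 102, 96, 100, 95]
[10, 3, 6, 3, 8, 6, 6, 2, 9, 6, 3, 26, 96, 105, 101, 103, 103, 98]
[14, 5, 6, 8, 3, 8, 5, 8, 5, 3, 3, 29, 97, 104, 103, 97, 101, 107]
[19, 2, 5, 6, 3, 6, 2, 6, 5, 11, 8, 21, 97, 103, 102, 102, 101, 99]
[20, 3, 2, 5, 3, 5, 2, 3, 2, 3, 3, 10, 95, 100, 107, 103, 101, 100]
[27, 3, 2, 6, 2, 3, 6, 5, 5, 5, 5, 6, 74, 104, 104, 99, 100, 105]
yaw 10.44734604949997 lat [-15.2, -14.4, -14.7, -14.9, -14.9, -15.1, -15.6, -15.8, -15.4, -15.2, -15.1]
0.0019508745522967153 -0.0990219982073057
```

Call:
{"api": "jog_arm", "payload": {
  "deltas": [
    [[0.2, -1.3, -6, 0, 0, 0.7, 30], [0, 0, -6, 0, 0, 0, 30], [0, 0, -5, 0, 0, 0, 30], [0, 0, -1, 0, 0, 0, 30], [0, 0, 0, 0, 0, 0, 30], [0, 0, -1, 0, 0, 0, 30], [0, 0, 0, 0, 0, 0, 30], [0, 0, 0, 0, 0, 0, 30]]
  ]
}}

```text
time: 6.57
eef_pos: [0.4562, 0.1354, 0.0784]
tcp_rot: [0.0, -0.08, 0.997, 0.0]
ft_force: [-1.2, -0.0, 0.8]
width: 0.45
grasp_force: 40.5
```

Call:
{"api": "jog_arm", "payload": {
  "deltas": [
    [[0, 0, -1, 0, 0, 0, 30], [0, 0, 0, 0, 0, 0, 30], [0, 0, 0, 0, 0, 0, 30]]
  ]
}}

```text
time: 6.82
eef_pos: [0.4561, 0.1354, 0.0774]
tcp_rot: [0.0, -0.08, 0.997, -0.0]
ft_force: [0.6, 0.5, -0.5]
width: 0.449
grasp_force: 40.5
```

Call:
{"api": "jog_arm", "payload": {
  "deltas": [
    [[0, 0, -1, 0, 0, 0, 30], [0, 0, 0, 0, 0, 0, 30], [0, 0, 0, 0, 0, 0, 30]]
  ]
}}

```text
time: 7.07
eef_pos: [0.4561, 0.1354, 0.0763]
tcp_rot: [-0.0, -0.08, 0.997, -0.0]
ft_force: [-0.3, 0.0, -0.9]
width: 0.451
grasp_force: 40.5
```

Call:
{"api": "jog_arm", "payload": {
  "deltas": [
    [[0, 0, -0.8, 0, 0, 0, 30], [0, 0, 0, 0, 0, 0, 30], [0, 0, 0, 0, 0, 0, 30]]
  ]
}}

```text
time: 7.32
eef_pos: [0.456, 0.1353, 0.0755]
tcp_rot: [-0.0, -0.08, 0.997, -0.0]
ft_force: [-0.3, -0.8, -0.6]
width: 0.452
grasp_force: 40.5
```

Call:
{"api": "jog_arm", "payload": {
  "deltas": [
    [[0, 0, -0.6, 0, 0, 0, 30], [0, 0, 0, 0, 0, 0, 30], [0, 0, 0, 0, 0, 0, 30]]
  ]
}}

```text
time: 7.57
eef_pos: [0.456, 0.1353, 0.0749]
tcp_rot: [-0.0, -0.08, 0.997, -0.0]
ft_force: [0.7, 0.5, -1.6]
width: 0.45
grasp_force: 40.5
```

Call:
{"api": "jog_arm", "payload": {
  "deltas": [
    [[0, 0, -0.5, 0, 0, 0, 30], [0, 0, 0, 0, 0, 0, 30], [0, 0, 0, 0, 0, 0, 30]]
  ]
}}

```text
time: 7.82
eef_pos: [0.4561, 0.1353, 0.0745]
tcp_rot: [0.0, -0.08, 0.997, 0.0]
ft_force: [-0.3, 0.0, 0.6]
width: 0.451
grasp_force: 40.6
```

Call:
{"api": "jog_arm", "payload": {
  "deltas": [
    [[0, 0, -0.6, 0, 0, 0, 30], [0, 0, 0, 0, 0, 0, 30], [0, 0, 0, 0, 0, 0, 30]]
  ]
}}

```text
time: 8.07
eef_pos: [0.4561, 0.1353, 0.074]
tcp_rot: [0.0, -0.08, 0.997, 0.0]
ft_force: [-1.9, -0.1, 3.4]
width: 0.454
grasp_force: 40.8
```

Call:
{"api": "jog_arm", "payload": {
  "deltas": [
    [[0, 0, -0.5, 0, 0, 0, 30], [0, 0, 0, 0, 0, 0, 30], [0, 0, 0, 0, 0, 0, 30]]
  ]
}}

```text
time: 8.32
eef_pos: [0.4561, 0.1354, 0.0736]
tcp_rot: [0.0, -0.08, 0.997, 0.0]
ft_force: [-0.8, 0.1, 5.4]
width: 0.455
grasp_force: 41.0
```

Run:
```python
from cell import *
from h import *
import pickle
o=get_obs();p=o["eef_pos"];print(p,o["ft_force"],o["torque"])
T,S=read_camera("top"),read_camera("side");pickle.dump((T,S,p,o["tcp_rot"]),open("c5.pkl","wb"))
cv2.imwrite("pics/c5.png",crop(S["image"],225,135,100,75,8)[:,:,::-1])
```

```text
[0.45613404 0.13537604 0.07357166] [-0.82720815  0.11693203  5.40515088] [-0.05716892  0.06370265 -0.03410975]
```

View pics/c5.png

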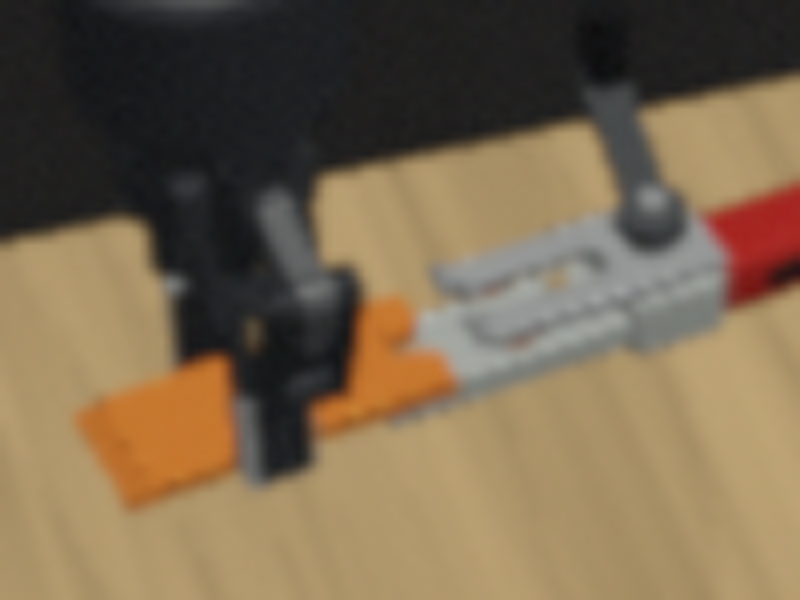

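Call:
{"api": "jog_arm", "payload": {
  "deltas": [
    [[0, 0, 0.4, 0, 0, 0, 30], [2, 0.3, 0, 0, 0, 0, 30], [2, 0.3, 0, 0, 0, 0, 30], [2, 0.3, 0, 0, 0, 0, 30], [2, 0.4, 0, 0, 0, 0, 30], [2, 0.3, 0, 0, 0, 0, 30], [2, 0.3, 0, 0, 0, 0, 30], [0, 0, 0, 0, 0, 0, 30], [0, 0, 0, 0, 0, 0, 30]]
  ]
}}

```text
time: 9.17
eef_pos: [0.4679, 0.1373, 0.0739]
tcp_rot: [-0.0, -0.08, 0.997, -0.0]
ft_force: [-2.4, -0.3, 6.7]
width: 0.448
grasp_force: 41.2
```

Call:
{"api": "jog_arm", "payload": {
  "deltas": [
    [[1, 0.16, 0, 0, 0, 0, 30], [1, 0.16, 0, 0, 0, 0, 30], [1, 0.16, 0, 0, 0, 0, 30], [1, 0.16, 0, 0, 0, 0, 30], [1, 0.16, 0, 0, 0, 0, 30], [1, 0.16, 0, 0, 0, 0, 30]]
  ]
}}

```text
time: 9.67
eef_pos: [0.4728, 0.138, 0.0739]
tcp_rot: [-0.001, -0.08, 0.997, -0.0]
ft_force: [-5.1, -0.2, 10.6]
width: 0.452
grasp_force: 41.5
```

Call:
{"api": "jog_arm", "payload": {
  "deltas": [
    [[1, 0.16, 0.3, 0, 0, 0, 30], [1, 0.16, 0.2, 0, 0, 0, 30], [1, 0.16, 0, 0, 0, 0, 30], [1, 0.16, 0, 0, 0, 0, 30], [1, 0.16, 0, 0, 0, 0, 30], [1, 0.16, 0, 0, 0, 0, 30]]
  ]
}}

```text
time: 10.17
eef_pos: [0.4746, 0.1383, 0.074]
tcp_rot: [-0.005, -0.08, 0.997, -0.001]
ft_force: [-13.1, -1.6, 17.6]
width: 0.453
grasp_force: 42.1
```

Call:
{"api": "jog_arm", "payload": {
  "deltas": [
    [[1, 0.16, 0, 0, 0, 0, 30], [1, 0.16, 0, 0, 0, 0, 30], [1, 0.16, 0, 0, 0, 0, 30], [1, 0.16, 0, 0, 0, 0, 30], [1, 0.16, 0, 0, 0, 0, 30], [1, 0.16, 0, 0, 0, 0, 30]]
  ]
}}

```text
time: 10.67
eef_pos: [0.4787, 0.1389, 0.074]
tcp_rot: [-0.007, -0.081, 0.997, -0.001]
ft_force: [-16.0, -1.5, 21.1]
width: 0.456
grasp_force: 42.5
```

Call:
{"api": "jog_arm", "payload": {
  "deltas": [
    [[0, 0, 0.5, 0, 0, 0, 30], [0, 0, 0.5, 0, 0, 0, 30], [0, 0, 0.5, 0, 0, 0, 30], [0, 0, 0, 0, 0, 0, 30]]
  ]
}}

```text
time: 11.0
eef_pos: [0.4848, 0.1399, 0.075]
tcp_rot: [-0.001, -0.08, 0.997, -0.0]
ft_force: [-1.6, -0.1, -1.4]
width: 0.455
grasp_force: 40.4
```

Call:
{"api": "jog_arm", "payload": {
  "deltas": [
    [[1, 0.16, -0.4, 0, 0, 0, 30], [1, 0.16, 0, 0, 0, 0, 30], [1, 0.16, 0, 0, 0, 0, 30], [1, 0.16, 0, 0, 0, 0, 30], [0, 0, 0, 0, 0, 0, 30]]
  ]
}}

```text
time: 11.42
eef_pos: [0.4905, 0.1408, 0.0751]
tcp_rot: [0.0, -0.08, 0.997, -0.0]
ft_force: [-2.7, -0.5, -2.1]
width: 0.456
grasp_force: 40.4
```

Call:
{"api": "jog_arm", "payload": {
  "deltas": [
    [[1, 0.16, 0, 0, 0, 0, 30], [1, 0.16, 0, 0, 0, 0, 30], [1, 0.16, 0, 0, 0, 0, 30], [1, 0.16, 0, 0, 0, 0, 30], [0, 0, 0, 0, 0, 0, 30]]
  ]
}}

```text
time: 11.83
eef_pos: [0.4946, 0.1415, 0.0753]
tcp_rot: [0.0, -0.08, 0.997, 0.0]
ft_force: [-1.3, -0.6, -4.0]
width: 0.449
grasp_force: 40.5
```

Call:
{"api": "jog_arm", "payload": {
  "deltas": [
    [[0, 0, -0.5, 0, 0, 0, 30], [0, 0, -0.3, 0, 0, 0, 30], [0, 0, 0, 0, 0, 0, 30]]
  ]
}}

```text
time: 12.08
eef_pos: [0.4946, 0.1415, 0.0747]
tcp_rot: [0.001, -0.08, 0.997, 0.0]
ft_force: [-1.4, -1.5, -0.7]
width: 0.453
grasp_force: 40.7
```

Run:
```python
from cell import *
from h import *
import pickle
o=get_obs();p=o["eef_pos"];print(p,o["ft_force"],o["torque"])
T,S=read_camera("top"),read_camera("side");pickle.dump((T,S,p,o["tcp_rot"]),open("c6.pkl","wb"))
cv2.imwrite("pics/c6.png",crop(S["image"],225,135,100,75,8)[:,:,::-1])
for f in("c5.pkl","c6.pkl"):
    T,S,p,q=pickle.load(open(f,"rb"));m=cv2.inRange(cv2.cvtColor(S["image"],cv2.COLOR_RGB2HSV),(5,130,90),(22,255,255))
    m[:130]=0;m[215:]=0;m[:,:200]=0;m[:,340:]=0
    k=np.vstack([c for c in cv2.findContours(m,0,1)[0] if cv2.contourArea(c)>15])[:,0]
    P=np.array([onz(S,*a,p[2]-.0085) for a in k])[:,:2];b=np.radians(9.1);ex=np.array([np.cos(b),np.sin(b)]);ey=np.array([-ex[1],ex[0]])
    D=P-p[:2];print(f,"rel tcp along",np.round([(D@ex).min()*1e3,(D@ex).max()*1e3],1),"lat",np.round([(D@ey).min()*1e3,(D@ey).max()*1e3],1))
```

```text
[0.49457234 0.14149515 0.0747092 ] [-1.40885006 -1.48887591 -0.68551212] [-0.10459053  0.22204862  0.04104375]
c5.pkl rel tcp along [-43.1  60.5] lat [-27.4  22. ]
c6.pkl rel tcp along [-43.1  57.5] lat [-26.8  20.9]
```

View pics/c6.png

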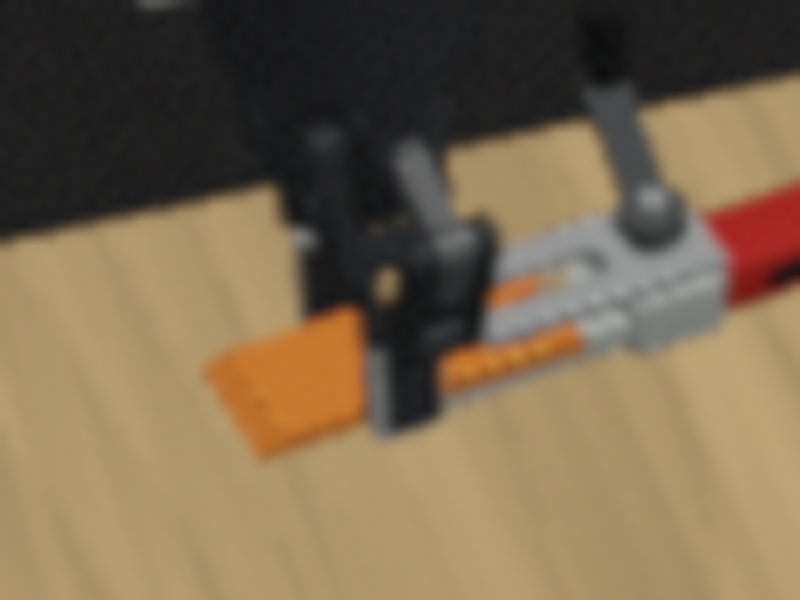

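Call:
{"api": "jog_arm", "payload": {
  "deltas": [
    [[1, 0.16, -0.3, 0, 0, 0, 30], [1, 0.16, 0, 0, 0, 0, 30], [1, 0.16, 0, 0, 0, 0, 30], [1, 0.16, 0, 0, 0, 0, 30], [0, 0, 0, 0, 0, 0, 30]]
  ]
}}

```text
time: 12.6
eef_pos: [0.4964, 0.1418, 0.0745]
tcp_rot: [-0.001, -0.08, 0.997, -0.0]
ft_force: [-5.4, -0.4, 4.5]
width: 0.452
grasp_force: 41.3
```

Call:
{"api": "jog_arm", "payload": {
  "deltas": [
    [[1, 0.16, 0, 0, 0, 0, 30], [1, 0.16, 0, 0, 0, 0, 30], [1, 0.16, 0, 0, 0, 0, 30], [0, 0, 0, 0, 0, 0, 30]]
  ]
}}

```text
time: 12.93
eef_pos: [0.4995, 0.1423, 0.0745]
tcp_rot: [-0.001, -0.08, 0.997, -0.0]
ft_force: [-5.4, -0.3, 5.5]
width: 0.455
grasp_force: 41.3
```

Call:
{"api": "jog_arm", "payload": {
  "deltas": [
    [[1, 0.16, 0, 0, 0, 0, 30], [1, 0.16, 0, 0, 0, 0, 30], [1, 0.16, 0, 0, 0, 0, 30], [0, 0, 0, 0, 0, 0, 30]]
  ]
}}

```text
time: 13.27
eef_pos: [0.5025, 0.1428, 0.0745]
tcp_rot: [-0.001, -0.08, 0.997, -0.0]
ft_force: [-6.0, -1.6, 5.5]
width: 0.446
grasp_force: 41.3
```

Call:
{"api": "jog_arm", "payload": {
  "deltas": [
    [[1, 0.16, 0, 0, 0, 0, 30], [1, 0.16, 0, 0, 0, 0, 30], [0, 0, 0, 0, 0, 0, 30]]
  ]
}}

```text
time: 13.52
eef_pos: [0.5045, 0.1431, 0.0745]
tcp_rot: [-0.001, -0.08, 0.997, -0.0]
ft_force: [-5.9, -0.1, 5.8]
width: 0.458
grasp_force: 41.3
```

Call:
{"api": "jog_arm", "payload": {
  "deltas": [
    [[1, 0.16, 0, 0, 0, 0, 30], [0, 0, 0, 0, 0, 0, 30]]
  ]
}}

```text
time: 13.68
eef_pos: [0.5053, 0.1433, 0.0745]
tcp_rot: [-0.002, -0.08, 0.997, -0.0]
ft_force: [-5.4, -0.3, 4.7]
width: 0.454
grasp_force: 41.3
```

Call:
{"api": "jog_arm", "payload": {
  "deltas": [
    [[1, 0.16, 0, 0, 0, 0, 30], [0, 0, 0, 0, 0, 0, 30]]
  ]
}}

```text
time: 13.85
eef_pos: [0.5053, 0.1432, 0.0745]
tcp_rot: [-0.003, -0.08, 0.997, -0.0]
ft_force: [-7.0, -0.4, 7.0]
width: 0.451
grasp_force: 41.5
```

Call:
{"api": "jog_arm", "payload": {
  "deltas": [
    [[1, 0.16, 0, 0, 0, 0, 30], [0, 0, 0, 0, 0, 0, 30]]
  ]
}}

```text
time: 14.02
eef_pos: [0.5054, 0.1433, 0.0744]
tcp_rot: [-0.003, -0.08, 0.997, -0.0]
ft_force: [-9.7, -1.4, 8.5]
width: 0.448
grasp_force: 41.7
```

Call:
{"api": "jog_arm", "payload": {
  "deltas": [
    [[1, 0.16, 0.2, 0, 0, 0, 30], [1, 0.16, 0.1, 0, 0, 0, 30], [0, 0, 0, 0, 0, 0, 30], [0, 0, 0, 0, 0, 0, 30]]
  ]
}}

```text
time: 14.35
eef_pos: [0.5056, 0.1433, 0.0744]
tcp_rot: [-0.005, -0.08, 0.997, -0.0]
ft_force: [-11.9, -1.6, 9.9]
width: 0.453
grasp_force: 41.8
```

Call:
{"api": "jog_arm", "payload": {
  "deltas": [
    [[-1, -0.16, 0, 0, 0, 0, 30], [-1, -0.16, 0, 0, 0, 0, 30], [-1, -0.16, 0, 0, 0, 0, 30], [0, 0, 0, 0, 0, 0, 30], [0, 0, 0, 0, 0, 0, 30]]
  ]
}}

```text
time: 14.77
eef_pos: [0.5055, 0.1433, 0.0745]
tcp_rot: [-0.002, -0.08, 0.997, -0.0]
ft_force: [-6.7, -0.0, 4.7]
width: 0.456
grasp_force: 41.2
```

Call:
{"api": "jog_arm", "payload": {
  "deltas": [
    [[-0.5, 0, 0, 0, 0, 0, 30], [-0.5, 0, 0, 0, 0, 0, 42], [0, 0, 0, 0, 0, 0, 50], [0, 0, 0, 0, 0, 0, 60], [0, 0, 0, 0, 0, 0, 60], [0, 0, 0, 0, 0, 0, 60], [0, 0, 0, 0, 0, 0, 60]]
  ],
  "grip_force": 20
}}

```text
time: 15.35
eef_pos: [0.5076, 0.1437, 0.0746]
tcp_rot: [0.0, -0.08, 0.997, 0.0]
ft_force: [-0.4, -0.0, -0.1]
width: 0.704
grasp_force: 0.0
```

Run:
```python
from cell import *
from h import *
o=get_obs();p=o["eef_pos"];print(p,o["ft_force"],o["width"],o["joint_positions"])
b=np.radians(9.1);ex=np.array([np.cos(b),np.sin(b)]);ey=np.array([-ex[1],ex[0]])
pv=np.array([.5535,.150])+.030*ex;print("pivot",pv)
k=np.array([.587,.2125])-pv;print("lever",9.1+90-np.degrees(np.arctan2(k[1],k[0])),np.linalg.norm(k))
for a in(0,.1,.2,.25): 
    t=np.radians(99.1)-a;print(a,pv+.06*np.array([np.cos(t),np.sin(t)]))
from pickle import load
d=load(open("c0.pkl","rb"))
# knob as dark blob: top face centre z=.112 / centroid z=.0985
for n,(u0,u1,v0,v1),z in(("top",(198,216,222,240),.112),("side",(292,308,130,152),.0985)):
    im=d[n]["image"][v0:v1,u0:u1].max(2);ys,xs=np.nonzero(im<45);print(n,len(xs),xs.mean()+u0,ys.mean()+v0,onz(d[n],xs.mean()+u0,ys.mean()+v0,z))
```

```text
[0.50757696 0.14373257 0.07462458] [-0.44696421 -0.02285167 -0.10902724] 0.7038682479804346 [ 1.95866929e-01  4.39630475e-01  1.82513944e+00  4.50039493e-06
  8.75999418e-01 -1.53589119e+00]
pivot [0.58312241 0.15474474]
lever 12.940973031239565 0.05788527875225579
0 [0.57363293 0.21398957]
0.1 [0.57959495 0.21464096]
0.2 [0.58559222 0.21469389]
0.25 [0.58858534 0.21449553]
top 19 204.6315789473684 231.4736842105263 [0.58467528 0.21151707 0.112     ]
side 279 299.13978494623655 138.31541218637992 [0.58918705 0.22034946 0.0985    ]
```

Call:
{"api": "jog_arm", "payload": {
  "deltas": [
    [[0, 0, 15, 0, 0, 0, 60], [0, 0, 30, 0, 0, 0, 60], [0, 0, 35, 0, 0, 0, 60], [5.2, 4.7, 0, 0, 0, -6.8, 60], [5.2, 4.7, 0, 0, 0, -6.8, 60], [5.2, 4.7, 0, 0, 0, -6.8, 34], [5.2, 4.7, 0, 0, 0, -6.8, 34], [5.2, 4.7, 0, 0, 0, -6.8, 34], [5.2, 4.7, 0, 0, 0, -6.8, 34], [5.2, 4.7, 0, 0, 0, -6.8, 34], [5.2, 4.7, 0, 0, 0, -6.8, 34], [5.2, 4.7, 0, 0, 0, -6.8, 34], [5.2, 4.7, 0, 0, 0, -6.8, 34], [5.2, 4.7, 0, 0, 0, -6.8, 34], [5.2, 4.7, 0, 0, 0, -6.8, 34], [5.2, 4.7, 0, 0, 0, -6.8, 34], [5.2, 4.7, 0, 0, 0, -6.8, 34], [5.2, 4.7, 0, 0, 0, -6.4, 34], [0, 0, 0, 0, 0, 0, 34], [0, 0, 0, 0, 0, 0, 34]]
  ]
}}

```text
time: 17.02
eef_pos: [0.5851, 0.2142, 0.1543]
tcp_rot: [-0.0, 0.72, 0.694, -0.0]
ft_force: [0.6, -0.6, -0.1]
width: 0.401
grasp_force: 0.0
```

Run:
```python
from cell import *
from h import *
import pickle
o=get_obs();p=o["eef_pos"];print(p,o["tcp_rot"],o["width"],o["joint_positions"])
T,S=read_camera("top"),read_camera("side");pickle.dump((T,S,p),open("c7.pkl","wb"))
out=np.zeros((600,800,3),np.uint8);out[:600,:480]=crop(S["image"],230,115,80,100,6);out[:480,480:]=crop(T["image"],205,220,80,120,4)
cv2.imwrite("pics/c7.png",out[:,:,::-1])
```

```text
[0.58510721 0.21419655 0.15425539] [-3.54634830e-05  7.20437534e-01  6.93519811e-01 -1.71691045e-04] 0.40056559965496913 [ 2.83203333e-01  4.54154590e-01  1.52811990e+00 -1.05513223e-04
  1.15965519e+00  3.21315227e-01]
```

View pics/c7.png

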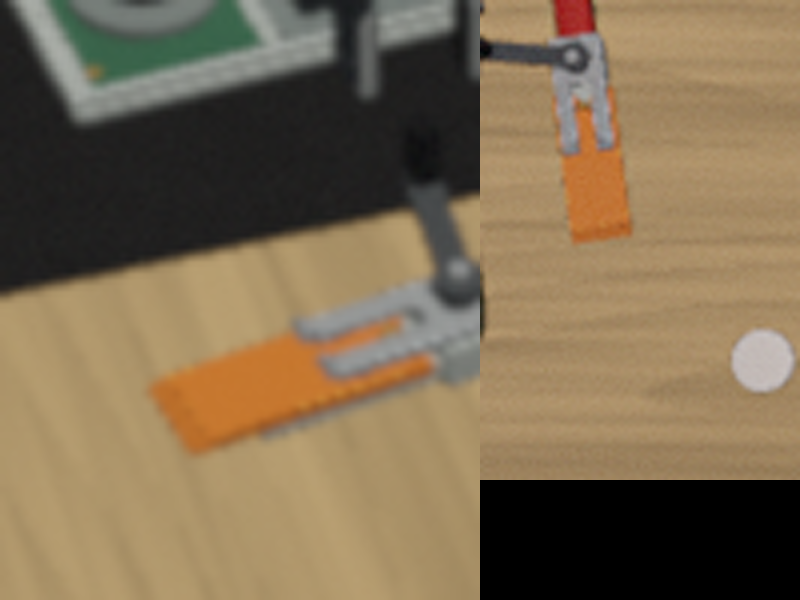

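Call:
{"api": "jog_arm", "payload": {
  "deltas": [
    [[0.3, 0, -15, 0, 0, 0, 34], [0, 0, -15, 0, 0, 0, 34], [0, 0, -10, 0, 0, 0, 34], [0, 0, -6, 0, 0, 0, 34], [0, 0, 0, 0, 0, 0, 24], [0, 0, 0, 0, 0, 0, 24], [0, 0, 0, 0, 0, 0, 24]]
  ]
}}

```text
time: 17.7
eef_pos: [0.5859, 0.2142, 0.1091]
tcp_rot: [0.0, 0.722, 0.692, 0.0]
ft_force: [0.6, 0.1, -0.8]
width: 0.282
grasp_force: 0.0
```

Run:
```python
from cell import *
from h import *
import pickle
p=get_obs()["eef_pos"];print(p)
pv=np.array([583.1,154.7]);a=np.radians(99.1)-np.radians(np.linspace(11.5,91.5,21));W=pv+60*np.c_[np.cos(a),np.sin(a)]
print(np.round(W[0],1),W[-1]);print(np.round(np.diff(W,axis=0),1).tolist())
T,S,_=pickle.load(open("c7.pkl","rb"))
for n,c,b in(("top",T,(215,250,235,285)),("side",S,(250,310,160,195))):
    m=cv2.inRange(cv2.cvtColor(c["image"],cv2.COLOR_RGB2HSV),(5,130,90),(22,255,255));q=np.zeros_like(m);q[b[2]:b[3],b[0]:b[1]]=m[b[2]:b[3],b[0]:b[1]]
    k=np.vstack(cv2.findContours(q,0,1)[0])[:,0];P=np.array([onz(c,*x,.066)[:2] for x in k])-[.5535,.15]
    r=np.radians(9.1);E=P@np.array([[np.cos(r),-np.sin(r)],[np.sin(r),np.cos(r)]])*1e3;print(n,E.min(0),E.max(0),cv2.minAreaRect(E.astype(np.float32)))
```

```text
[0.58585528 0.21424247 0.10910474]
[585.6 214.6] [642.57293242 162.63538342]
[[4.2, -0.3], [4.1, -0.6], [4.1, -0.9], [4.0, -1.2], [3.9, -1.5], [3.8, -1.7], [3.7, -2.0], [3.5, -2.2], [3.4, -2.5], [3.2, -2.7], [3.0, -2.9], [2.8, -3.1], [2.6, -3.3], [2.3, -3.5], [2.1, -3.6], [1.8, -3.8], [1.5, -3.9], [1.3, -4.0], [1.0, -4.1], [0.7, -4.1]]
top [-91.97791917 -20.72806689] [ 7.40260709 22.35337567] ((-42.371131896972656, 0.3478431701660156), (99.08798217773438, 43.06219482421875), 0.7367100715637207)
side [-92.03626716 -26.01787039] [ 9.05193992 20.915715  ] ((-41.74699020385742, -2.3286781311035156), (101.02041625976562, 46.16083526611328), 0.9500411152839661)
```

Call:
{"api": "jog_arm", "payload": {
  "deltas": [
    [[4.2, -0.3, 0, 0, 0, -4, 24], [4.1, -0.6, 0, 0, 0, -4, 24], [4.1, -0.9, 0, 0, 0, -4, 24], [4.0, -1.2, 0, 0, 0, -4, 24], [3.9, -1.5, 0, 0, 0, -4, 24], [3.8, -1.7, 0, 0, 0, -4, 24], [3.7, -2.0, 0, 0, 0, -4, 24], [3.5, -2.2, 0, 0, 0, -4, 24], [3.4, -2.5, 0, 0, 0, -4, 24], [3.2, -2.7, 0, 0, 0, -4, 24]]
  ]
}}

```text
time: 18.53
eef_pos: [0.6225, 0.1987, 0.1093]
tcp_rot: [-0.0, 0.915, 0.402, -0.001]
ft_force: [-2.0, 0.6, 0.4]
width: 0.278
grasp_force: 1.2
```

Call:
{"api": "jog_arm", "payload": {
  "deltas": [
    [[3.0, -2.9, 0, 0, 0, -4, 24], [2.8, -3.1, 0, 0, 0, -4, 24], [2.6, -3.3, 0, 0, 0, -4, 24], [2.3, -3.5, 0, 0, 0, -4, 24], [2.1, -3.6, 0, 0, 0, -4, 24], [1.8, -3.8, 0, 0, 0, -4, 24], [1.5, -3.9, 0, 0, 0, -4, 24], [1.3, -4.0, 0, 0, 0, -4, 24]]
  ]
}}

```text
time: 19.2
eef_pos: [0.64, 0.171, 0.1092]
tcp_rot: [-0.001, 0.991, 0.134, -0.0]
ft_force: [-1.9, 1.4, 0.3]
width: 0.283
grasp_force: 1.2
```

Call:
{"api": "jog_arm", "payload": {
  "deltas": [
    [[1.0, -4.1, 0, 0, 0, -4, 24], [0.7, -4.1, 0, 0, 0, -4, 24], [0.4, -2.5, 0, 0, 0, 0, 24], [0, 0, 0, 0, 0, 0, 24]]
  ]
}}

```text
time: 19.53
eef_pos: [0.6427, 0.16, 0.1091]
tcp_rot: [-0.0, 0.998, 0.067, 0.0]
ft_force: [-0.8, 2.0, 0.5]
width: 0.282
grasp_force: 0.9
```

Call:
{"api": "jog_arm", "payload": {
  "deltas": [
    [[0.3, -2, 0, 0, 0, 0, 24], [0, 0, 0, 0, 0, 0, 24], [0, 0, 0, 0, 0, 0, 24]]
  ]
}}

```text
time: 19.78
eef_pos: [0.6428, 0.1597, 0.1091]
tcp_rot: [-0.002, 0.998, 0.067, 0.0]
ft_force: [-2.7, 6.3, 0.8]
width: 0.282
grasp_force: 3.2
```

Call:
{"api": "jog_arm", "payload": {
  "deltas": [
    [[0.3, -2, 0, 0, 0, 0, 24], [0, 0, 0, 0, 0, 0, 24], [0, 0, 0, 0, 0, 0, 24]]
  ]
}}

```text
time: 20.03
eef_pos: [0.6429, 0.1595, 0.1091]
tcp_rot: [-0.003, 0.998, 0.067, 0.0]
ft_force: [-2.9, 10.7, 1.7]
width: 0.28
grasp_force: 5.5
```

Call:
{"api": "jog_arm", "payload": {
  "deltas": [
    [[-0.3, 2, 0, 0, 0, 0, 24], [-0.3, 2, 0, 0, 0, 0, 24], [0, 0, 0, 0, 0, 0, 34], [0, 0, 0, 0, 0, 0, 34], [0, 0, 0, 0, 0, 0, 34], [0, 0, 10, 0, 0, 0, 34], [0, 0, 25, 0, 0, 0, 34], [0, 0, 35, 0, 0, 0, 34], [-20, -30, 20, 0, 0, 0, 34], [-20, -35, 0, 0, 0, 0, 34], [-20, -35, 0, 0, 0, 0, 34], [-20, -35, 0, 0, 0, 0, 34], [-20, -35, 0, 0, 0, 0, 34], [0, -35, 0, 0, 0, 0, 34], [0, -35, 0, 0, 0, 0, 34], [0, -35, 0, 0, 0, 0, 34], [0, 0, 0, 0, 0, 0, 34], [0, 0, 0, 0, 0, 0, 34]]
  ]
}}

```text
time: 21.53
eef_pos: [0.5429, -0.1176, 0.1994]
tcp_rot: [0.0, 0.998, 0.064, 0.001]
ft_force: [-0.9, 0.4, 0.3]
width: 0.4
grasp_force: 0.0
```

Run:
```python
from cell import *
from h import *
o=get_obs();print(o["eef_pos"],o["ft_force"])
T,S=read_camera("top"),read_camera("side")
out=np.zeros((600,800,3),np.uint8);out[:,:480]=crop(S["image"],250,110,120,100,6)[:,:480];out[:480,480:]=crop(T["image"],190,165,80,120,4)
cv2.imwrite("pics/c8.png",out[:,:,::-1])
for n,c,b in(("top",T,(215,250,235,285)),("side",S,(250,310,160,195))):
    m=cv2.inRange(cv2.cvtColor(c["image"],cv2.COLOR_RGB2HSV),(5,130,90),(22,255,255));q=np.zeros_like(m);q[b[2]:b[3],b[0]:b[1]]=m[b[2]:b[3],b[0]:b[1]]
    k=np.vstack(cv2.findContours(q,0,1)[0])[:,0];P=np.array([onz(c,*x,.066)[:2] for x in k])-[.5535,.15]
    r=np.radians(9.1);E=P@np.array([[np.cos(r),-np.sin(r)],[np.sin(r),np.cos(r)]])*1e3;print(n,E.min(0),E.max(0),cv2.minAreaRect(E.astype(np.float32)))
```

```text
[ 0.54293444 -0.11764266  0.19936979] [-0.92780968  0.42621817  0.28288324]
top [-91.79315454 -20.01766782] [ 7.79314292 22.10756723] ((-42.037696838378906, 1.2991600036621094), (42.10750961303711, 99.31806182861328), 89.4966049194336)
side [-92.03626716 -26.01787039] [ 7.54868308 20.08599828] ((-42.25861740112305, -2.8834056854248047), (99.52977752685547, 46.1120719909668), 0.12470442056655884)
```

View pics/c8.png

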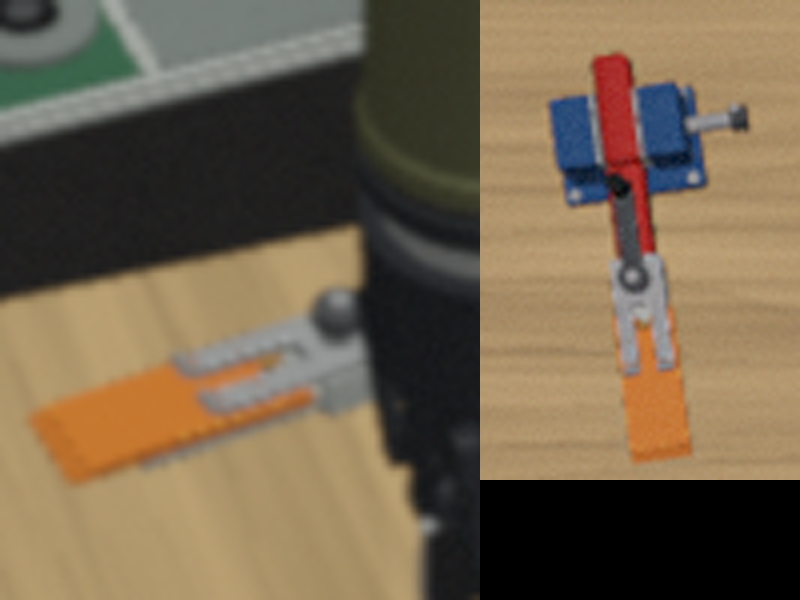

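The last picture shows the lever lying back over the handle, with its knob at top crop (620,185). The blade sits home and square under the clamp, and the arm is clear.

```bash
python3 -c "
from cell import *
print(job_done())"
```

```text
the job is handed in; nothing more can be done
None
```

The middle-sized orange blade is fitted against the pin, flat and square as far as the cameras show, with the cam lever pushed firmly to its shut stop, and the job was handed in at about 22 s of the 72 s allowed; midway through the slide the push briefly rose to about 16 N with 21 N of downward pressure, which I eased off before seating it.

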